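Tip a standing carton over into the labelling jig and push it home

ROBOT

A 6-joint arm with a two-finger parallel gripper is mounted at the origin on a cart in front of the work surface, level with it; the furniture and walls round the work are solid. World frame = base frame: x ahead of the robot, y to its left, z up, the work surface at z = 0. Lengths are in m, angles in degrees, forces in N, time in s.
With the tool pointing down it reaches from about 0.25 to 0.725 m from the base axis. Payload 9.7 kg.
Tool frame: the origin (TCP) lies at the very end of the fingers, on their centre line; the grasp point (between the pads) lies grasp_offset behind it (grasp_offset is the distance from the TCP to the grasp point, in m); z points along the fingers, y is the line along which they close (so a half turn about z gives the same grasp; the last joint's range is limited). The gripper opens to 85 mm and grips with 20 to 120 N. Pads are 22 mm wide; open, the fingers measure 114 mm over their backs; the gripper's body (76 mm by 85 mm) begins 54 mm behind the grasp point. The pads swing forward as they close: fully open they stand 13 mm farther back than shut.
Start: joints at [63.77, 4.979, 10.078, 95.1, 0, 90], TCP at [0.243, 0.493, 0.191] pointing down, gripper open.
Joint ranges: [-179.16, 179.16], [-48.56, 103.87], [-65.8, 70.77], [-126.05, 130.52], [-82.76, 87.17], [-180, 180]. Speed limits (degrees/s): [127.2, 127.2, 147.25, 180, 180, 180].

INTERFACE

Orientations are given as [roll, pitch, yaw] about the fixed x, y, z axes, in that order (R = Rz(yaw) Ry(pitch) Rx(roll)).
In Python, from workcell import get_obs, camera, calibration, job_done, recognise, cut_out, mark_of, grasp_offset gives the robot as it stands.
- The arm moves only by the tool servo_tool, never from a script. Its argument "moves" is a list of rows, each a list of 3 entries, a list of its own where there are three numbers: the turn, a rotation vector about the tool's x, y, z in degrees, then the shift along the tool's x, y, z in m, then the opening in per cent of the stroke, from 0 (shut) to 100 (fully open). In form: [[[ax, ay, az], [x, y, z], claw], ...]. A call has 1 to 12 rows; each row shifts and turns the commanded pose from where the row before left it, along the tool's axes as they then stand; what a row does not reach is not made up. A row lasts 1/10 s, in which the tool goes at most 50 mm and 8.59 degrees, less where a joint would pass 70% of its speed; a pose out of reach is approached as far as the arm can. A call is refused whole if a number of a shift passes 0.05 or a number of a turn 8.59, either way. A call with a gripper value outside its range is refused whole. The fingers move at their own pace and stop on an object; "force" is the grip in N (left out, the last holds). Time passes only in rows, so rows that do not move let the fingers close. It gives the time, the measured TCP pose, the force, the opening and the grip force at its end, in the units of the state.
- get_obs(): the state, without advancing time (a new reading comes with each control period).
- camera(name): name is "scene" or "side" or "wrist"; returns (picture, depth): 384x512x3 uint8, red, green, blue; 384x512 float32, m along the optical axis (not along the pixel's ray), 0 where there is no reading.
- calibration(name): a dict with "camera_matrix" (3x3 intrinsics, pixels), "dist" ([k1, k2, p1, p2, k3] as OpenCV has them; the pictures are not rectified), "R" (3x3) and "t" (3): a world point X has camera coordinates R X + t. Camera axes: x right, y down, z forward; pixel columns grow to the right and rows downward; lengths in m; the calibration is good to about 2 mm. A picture is of the moment at which its call begins: read the wrist's pose just before it. calibration takes no time and is no camera call; for the wrist camera it gives the pose at the moment of the call.
- job_done(): hands the job in; it is judged then, once.
Trained networks look in the newest picture that a camera, given by its name, has taken for a name from the list of things; names that differ only in an ending like _2 or _b are one class to them, and where a whole thing is asked for, a point or a joint stands for the part that bears it (a point fixed in the world has none). Each returns a list of dicts, best first, with "score" (0 to 1); they miss things now and then, are a little off and sometimes report something else, mostly with a low value. They report only what shows in the picture. A call takes as long as a camera call.
- recognise(name, camera): "xyz" ([x, y, z] in m, in the coordinates of the camera as it stood for that picture, good to about 4 mm: the middle of the surface that is visible of it).
- cut_out(name, camera): "mask" (384x512 bool, what is visible of it).
- mark_of(name, camera): "xyz" ([x, y, z] in m, in the coordinates of the camera as it stood for that picture, good to about 4 mm: a listed point, or the origin of a listed thing).
The state is a dict: "time": time; "q": joint angles; "qd": joint speeds; "joint_efforts": joint torques, N m; "ee_pos": TCP position; "tcp_rot": TCP orientation; "wrist_force": force on the tool from outside, world axes, zero at the start; "torque": the same for the moment, N m; "opening": finger opening in m; "grasp_force": force on a finger pad.
Only numpy, scipy, OpenCV 4.12 (cv2) and the standard library are available. Lean on these libraries where they do the work, as an engineer would, in place of code of your own. Each camera call takes 0.05 s, during which the arm holds its last target. There are 200 camera calls.

TASK

The small carton standing on end on the plate of the labelling jig has to lie down for its label: with the fingertips, tip it over towards the blue end stop so that it lies flat along the plate, then push it along the plate, in between the guide rails, until its leading end is flush against the stop. Only push it, never pick it up, and leave the spare carton, the vials and the other things around the jig where they are.

Things in the scene. Friction and masses are not known exactly. Their poses are not given: they have to be found in the camera images.
- labelling_jig: Labelling jig fixed to the table: aluminium plate 116 mm wide (x), 275 mm long (y -150 to +125 mm), 4 mm thick; origin on the table under its centre line, z up, +y roughly to the robot's left. Blue end stop: face at y = +105 mm, 100 mm wide, 30 mm above the plate. Two blue guide rails before it, 18 mm above the plate, from y = +47 mm, inner faces x = +-27.5 mm, mouths flared to +-45 mm at y = +19 mm.
- jig_home (a point): Point fixed to the jig where the carton's centre lies when it is fully home: y = +52 mm, x = 0 in the jig's frame, 25.5 mm above the table (the carton's rear end is then at y = -1 mm, its leading end at the stop's face). Axes as the jig's.
- carton_center (a point): Centre of the white and blue carton to lay down: 50 x 106 x 43 mm (its x, y, z), 55 to 115 g. It starts standing on end near the plate's open -y end, y axis up, z axis level, away from the stop (within 0.06 rad); centre 57 mm, top 110 mm above the table. Tipped to the stop about its 50 mm edge it lies z axis up, centre 25.5 mm above the table, leading end 60 to 100 mm short of the stop unless it slid.
- spare_carton_center (a point): Centre of a like carton that stands on end on the table to the left of the jig, 106 mm high; leave alone.
- vial_blue_center (a point): Centre of a brown glass vial with blue cap, 20 mm across, 46 mm high, standing on the table beyond the jig; leave alone.
- vial_orange_center (a point): Centre of a brown glass vial with orange cap, 20 mm across, 46 mm high, standing on the table beyond the jig; leave alone.
- gel_bottle_center (a point): Centre of a pump bottle of hand gel, 55 mm across, 149 mm high, standing at the right; leave alone.
- tape_roll_center (a point): Centre of a white tape roll lying flat at the right, 92 mm across, 36 mm high; leave alone.
- stapler_center (a point): Centre of a blue stapler at the right, 36 x 133 x 45 mm; leave alone.
- carton: The same carton; its origin is the centre of one 50 x 106 mm face (21.5 mm from the centre, along -z of its axes): the face towards the stop at the start, the underside when it lies as asked.

How it is judged (in metres and radians):
On the way, in this order (a step that is already met when the one before it is completed fails the run):
1. the carton has been tipped over and lies flat on the plate (angle between carton_center's own z axis and vertical below 0.12 rad and height (world z) of carton_center below 0.032 m), for 0.1 s.
2. the carton is pushed home, flush against the end stop (angle between carton_center's own z axis and vertical below 0.08 rad and y of carton_center in the frame of labelling_jig between 0.048 and 0.056 m and x of carton_center in the frame of labelling_jig between -0.006 and 0.006 m and angle between the y axis of carton_center and the y axis of labelling_jig, either way round below 0.06 rad and height (world z) of carton_center below 0.03 m), for 0.2 s.
At the end, for the whole second after the job is handed in: The carton lies flat (0.08 rad) on the face that looked at the stop, between the rails, centre within 4 mm of fully home along the jig and 6 mm across, length within 0.06 rad of the jig's, at rest; every bystander within 15 mm of where it stood (all of step 2 and linear speed of carton below 0.01 m/s and distance of each of spare_carton_center, vial_blue_center, vial_orange_center, gel_bottle_center, tape_roll_center, stapler_center from where it was at the start of the episode below 0.015 m); the robot touches nothing.
It fails at once if the carton is lifted off the plate (height (world z) of carton_center above 0.07 m or (angle between carton_center's own z axis and vertical below 0.3 rad and height (world z) of carton_center above 0.05 m)).
It fails at once if a bystander (spare carton, vial, gel bottle, tape roll, stapler) is moved by more than 15 mm or knocked over (distance of any of spare_carton_center, vial_blue_center, vial_orange_center, gel_bottle_center, tape_roll_center, stapler_center from where it was at the start of the episode above 0.015 m).
It also fails if it takes over 48 s, if anything falls off the work surface, if the arm or the gripper's body presses on something with over 40 N, if the wrist force passes 120 N, or if a joint passes its speed limit or range.

## Working session

There is one attempt and no reset: what is moved stays moved. The work goes in short steps, Python scripts to look and compute and a tool call to move; the robot and the scene stay as the last step left them, time stands still between calls to the robot, and variables do not carry over. Pictures are saved under pics/ and viewed, at most 13 in all, crops included, and the job is handed in when it is done.

Besides the shell and the picture viewer there is one more tool, called after ">>>" as name(argument=value, ...), one argument or row to a line, values as JSON. servo_tool: Moves the arm, as the interface text tells. Its arguments: {"type":"object","properties":{"moves":{"type":"array"},"force":{"type":"number"}},"required":["moves"]}

```bash
mkdir -p pics; cat > h.py <<'E'
import numpy as np, cv2
from workcell import *
def w(cam,p):
    c=calibration(cam); R=np.array(c["R"]); return R.T@(np.array(p)-np.array(c["t"]))
def cloud(cam,depth,mask):
    c=calibration(cam); v,u=np.nonzero(mask&(depth>0)); z=depth[v,u]
    n=cv2.undistortPoints(np.stack([u,v],1).astype(np.float64)[:,None],np.array(c["camera_matrix"]),np.array(c["dist"]))[:,0]
    P=np.c_[n*z[:,None],z]; return (P-np.array(c["t"]))@np.array(c["R"])
E
python3 - <<'E'
from h import *
np.set_printoptions(precision=4,suppress=True)
o=get_obs();print(o["ee_pos"],o["tcp_rot"],grasp_offset,o["time"],o["opening"])
for cam in("scene","side"):
    im,d=camera(cam);cv2.imwrite(f"pics/{cam}0.png",im[:,:,::-1]);np.savez(cam+"0.npz",im=im,d=d)
    for n in("labelling_jig","jig_home","carton_center","carton","spare_carton_center"):
        for r in mark_of(n,cam)[:2]: print(cam,n,round(r["score"],2),w(cam,r["xyz"]))
    m=cut_out("carton",cam)
    for r in m[:2]:
        P=cloud(cam,d,r["mask"]);print(r["score"],len(P),np.percentile(P,[2,50,98],axis=0))
        t=P[P[:,2]>.105]
        if len(t)>10: print("top",cv2.minAreaRect(t[:,:2].astype(np.float32)*1000))
    b=(im[:,:,2]>im[:,:,0].astype(int)+60);P=cloud(cam,d,b);s=P[(P[:,2]>.015)&(P[:,2]<.036)];print(len(s),np.percentile(s,[2,50,98],axis=0))
E
```

```text
[0.2429 0.4931 0.1907] [-179.9244    0.      153.7696] 0.0187 0.0 0.08579404144019254
scene labelling_jig 0.74 [ 0.5037 -0.0565  0.0011]
scene labelling_jig 0.29 [ 0.4382 -0.3642  0.0206]
scene jig_home 0.59 [ 0.4953 -0.0096  0.0238]
scene carton_center 0.6 [ 0.5282 -0.1633  0.0591]
scene carton_center 0.42 [0.4399 0.2059 0.0521]
scene carton 0.59 [ 0.5258 -0.1424  0.0559]
scene spare_carton_center 0.66 [0.4366 0.2085 0.0523]
0.76 852 [[ 0.5013 -0.1841  0.0059]
 [ 0.5208 -0.1439  0.0649]
 [ 0.5506 -0.1357  0.1105]]
top ((528.9744873046875, -160.52163696289062), (49.95820617675781, 45.43727111816406), 14.092546463012695)
618 [[ 0.3492 -0.3543  0.016 ]
 [ 0.4496  0.053   0.0291]
 [ 0.5375  0.4589  0.0357]]
side labelling_jig 0.61 [ 0.5074 -0.0584  0.0004]
side jig_home 0.57 [ 0.4902 -0.0108  0.0264]
side carton_center 0.82 [ 0.5331 -0.1604  0.0576]
side carton 0.96 [ 0.5218 -0.1367  0.0588]
side spare_carton_center 0.62 [0.4386 0.2043 0.0547]
side spare_carton_center 0.56 [ 0.5249 -0.1377  0.0568]
0.66 1282 [[ 0.5002 -0.1882  0.0068]
 [ 0.5106 -0.1473  0.0656]
 [ 0.5505 -0.1357  0.1101]]
top ((527.2606201171875, -160.59375), (50.97212600708008, 44.993927001953125), 11.61230182647705)
990 [[ 0.3469 -0.0478  0.0156]
 [ 0.4512  0.0522  0.029 ]
 [ 0.534   0.4779  0.0355]]
```

View pics/scene0.png

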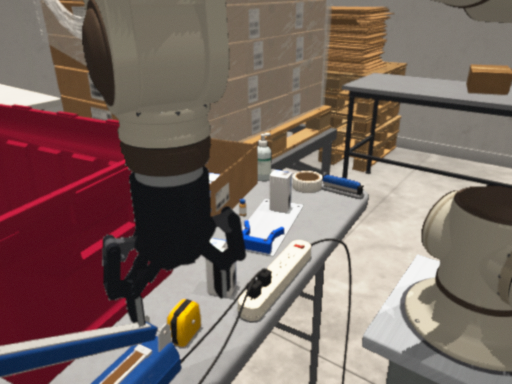

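View pics/side0.png

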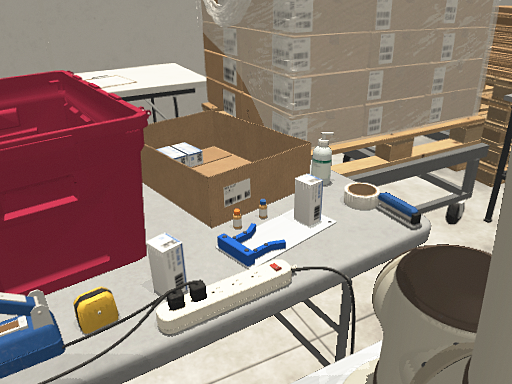

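The side view shows the carton standing at about (310,200) on the plate, with the stop and rails at about (245,245). The vials are at (237,215) and (263,207), with the gel bottle, tape and stapler off to the right. Next I'll fit the jig frame and locate the bystanders.

```bash
python3 - <<'E'
from h import *
np.set_printoptions(precision=4,suppress=True)
for cam in("scene","side"):
    f=np.load(cam+"0.npz");im,d=f["im"],f["d"]
    b=(im[:,:,2]>im[:,:,0].astype(int)+50);P=cloud(cam,d,b)
    P=P[(P[:,0]>.4)&(P[:,0]<.58)&(P[:,1]>-.07)&(P[:,1]<.1)]
    s=P[(P[:,2]>.031)&(P[:,2]<.037)]; print(cam,len(s),"stop top",cv2.minAreaRect(s[:,:2].astype(np.float32)*1000),s[:,2].mean())
    r=P[(P[:,2]>.0195)&(P[:,2]<.0245)]
    if len(r)>5: print("rails",len(r),r[:,:2].min(0),r[:,:2].max(0))
    # plate: points z 2.5-7mm
    Q=cloud(cam,d,(im.min(2)>170)); Q=Q[(Q[:,2]>.0)&(Q[:,2]<.009)&(abs(Q[:,0]-.5)<.12)&(Q[:,1]>-.25)&(Q[:,1]<.1)]
    print("plate",len(Q),cv2.minAreaRect(Q[:,:2].astype(np.float32)*1000) if len(Q)>5 else "")
camera("side")
for n in("vial_blue_center","vial_orange_center","gel_bottle_center","tape_roll_center","stapler_center"):
    for r in mark_of(n,"side")[:1]: print(n,round(r["score"],2),w("side",r["xyz"]))
E
```

```text
scene 135 stop top ((460.0388488769531, 50.55107116699219), (72.16638946533203, 21.85921859741211), 16.389631271362305) 0.033460683027566454
rails 170 [ 0.4239 -0.0503] [0.5469 0.0673]
plate 2206 ((499.5318908691406, -74.65586853027344), (239.750244140625, 348.9578857421875), 0.3063768148422241)
side 240 stop top ((473.3780517578125, 53.053436279296875), (101.15306854248047, 20.902164459228516), 14.810547828674316) 0.033136198635586846
rails 283 [ 0.4223 -0.0516] [0.5478 0.0742]
plate 2473 ((500.031005859375, -75.17771911621094), (239.4735870361328, 349.53533935546875), 0.04015633836388588)
vial_blue_center 0.6 [ 0.601  -0.0766  0.0266]
vial_orange_center 0.52 [ 0.5265 -0.1353  0.0578]
gel_bottle_center 0.67 [ 0.6979 -0.3161  0.0753]
tape_roll_center 0.8 [ 0.5416 -0.3417  0.0159]
stapler_center 0.95 [ 0.4405 -0.365   0.0197]
```

>>> servo_tool(
  moves=[
    [[0,0,8.3],[0,0,-0.02],30],
    [[0,0,8.3],[0,0,-0.02],30],
    [[0,0,8.3],[0,0,-0.02],30],
    [[0,0,8.3],[0,0,-0.02],30],
    [[0,0,8.3],[0,0,-0.01],30],
    [[0,0,8.3],[0,0,0],30],
    [[0,0,0],[-0.045,0.007,0],30],
    [[0,0,0],[-0.045,0.007,0],30],
    [[0,0,0],[-0.045,0.007,0],30],
    [[0,0,0],[-0.045,0.007,0],30],
    [[0,0,0],[-0.045,0.007,0],30],
    [[0,0,0],[-0.045,0.007,0],30],
  ],
)

```text
time: 2.2
ee_pos: [0.3492, 0.2398, 0.2815]
tcp_rot: [180.0, -0.0, 104.0]
wrist_force: [0.3, -0.1, 0.7]
opening: 0.0253
grasp_force: 0.0
```

>>> servo_tool(
  moves=[
    [[0,0,0],[-0.045,0.007,0],30],
    [[0,0,0],[-0.045,0.007,0],30],
    [[0,0,0],[-0.045,0.007,0],30],
    [[0,0,0],[-0.045,0.007,0],30],
    [[0,0,0],[-0.045,0.007,0],30],
    [[0,0,0],[0,0,0],30],
  ],
)

```text
time: 2.8
ee_pos: [0.4385, 0.0274, 0.2809]
tcp_rot: [-180.0, 0.1, 103.6]
wrist_force: [-0.4, 1.0, 0.0]
opening: 0.0254
grasp_force: 0.0
```

```bash
cat > look.py <<'E'
from h import *
import sys
np.set_printoptions(precision=4,suppress=True)
o=get_obs();print(o["time"],o["ee_pos"],o["tcp_rot"],o["opening"],o["wrist_force"])
im,d=camera("wrist");cv2.imwrite(f"pics/{sys.argv[1]}.png",im[:,:,::-1])
P=cloud("wrist",d,(im[:,:,2]>im[:,:,0].astype(int)+50))
P=P[(P[:,0]>.4)&(P[:,0]<.58)&(P[:,1]>-.07)&(P[:,1]<.1)]
s=P[(P[:,2]>.031)&(P[:,2]<.037)]
if len(s)>20: print(len(s),"stop top",cv2.minAreaRect(s[:,:2].astype(np.float32)*1000),s[:,2].mean())
for n in("labelling_jig","jig_home","carton_center"):
    for r in mark_of(n,"wrist")[:1]: print(n,round(r["score"],2),w("wrist",r["xyz"]))
Q=cloud("wrist",d,np.ones(d.shape,bool))
for lo,hi in((.106,.118),(.043,.052)):
    q=Q[(Q[:,2]>lo)&(Q[:,2]<hi)&(Q[:,1]<.03)&(Q[:,1]>-.22)&(abs(Q[:,0]-.5)<.1)]
    if len(q)>30: print(lo,len(q),cv2.minAreaRect(q[:,:2].astype(np.float32)*1000))
E
python3 look.py w1
```

```text
2.8 [0.4385 0.0274 0.2809] [-179.9683    0.0522  103.6441] 0.025432828330643382 [-0.3948  0.9667  0.0131]
714 stop top ((474.1700439453125, 56.158382415771484), (98.01487731933594, 20.037403106689453), 15.353455543518066) 0.03414566922320907
labelling_jig 0.71 [ 0.5071 -0.0498 -0.0007]
0.106 397 ((522.7449340820312, -156.9477081298828), (31.75224494934082, 43.64924240112305), 14.954641342163086)
0.043 158 ((561.6666259765625, -86.90259552001953), (199.86056518554688, 58.65108871459961), 63.87008285522461)
```

View pics/w1.png

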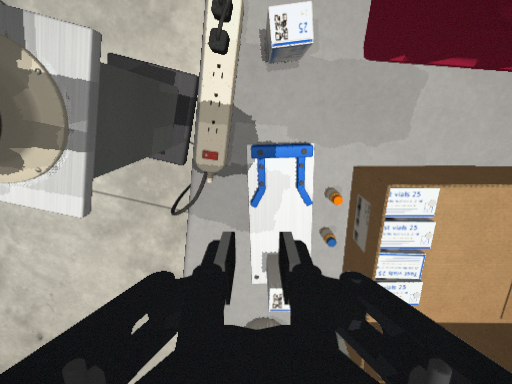

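The wrist view shows the stop at (281,150), the rails below it, the plate running straight down, and the carton top at (280,295). I'll get the jig yaw from the plate edges.

```bash
python3 - <<'E'
from h import *
im,d=camera("wrist")
m=(im.min(2)>215);m[:,:235]=0;m[:,335:]=0
L=np.zeros(m.shape,bool);Rr=L.copy()
for v in range(165,275):
    u=np.nonzero(m[v,240:330])[0]
    if len(u)>30: L[v,240+u[0]]=1;Rr[v,240+u[-1]]=1
for M in(L,Rr):
    c=calibration("wrist");v,u=np.nonzero(M)
    P=cloud("wrist",np.where(M,np.where(d>0,1,1),0).astype(float),M) # unit-depth rays
    C=-np.array(c["R"]).T@np.array(c["t"]);r=P-C
    X=C+r*((.004-C[2])/r[:,2])[:,None]
    f=cv2.fitLine(X[:,:2].astype(np.float32)*1000,cv2.DIST_HUBER,0,.01,.01).ravel()
    print(len(X),f,"theta",np.degrees(np.arctan2(-f[0]*np.sign(f[1]),abs(f[1]))),X[0],X[-1])
E
```

```text
83 [ 2.6290804e-01 -9.6482092e-01  4.4350003e+02 -4.2950775e+01] theta 15.242684 [0.43402353 0.02057948 0.004     ] [ 0.46813769 -0.13436336  0.004     ]
83 [ 2.6478195e-01 -9.6430832e-01  5.5629150e+02 -2.8400463e+01] theta 15.353996 [0.53525466 0.04594107 0.004     ] [ 0.57756805 -0.10691285  0.004     ]
```

>>> servo_tool(
  moves=[
    [[0,0,-1.7],[0,0,0],30],
    [[0,0,0],[-0.044,0.0065,0],30],
    [[0,0,0],[-0.044,0.0065,0],30],
    [[0,0,0],[-0.044,0.0065,0],30],
    [[0,0,0],[-0.044,0.0065,0],30],
    [[0,0,0],[-0.044,0.0065,0],30],
    [[0,0,0],[-0.044,0.0065,0],30],
    [[0,0,0],[0,0,0.04],30],
    [[0,0,0],[0,0,0.04],30],
    [[0,0,0],[0,0,0],30],
  ],
)

```text
time: 4.05
ee_pos: [0.5438, -0.2103, 0.1946]
tcp_rot: [-179.5, -0.4, 105.8]
wrist_force: [-0.4, -0.5, -1.2]
opening: 0.0257
grasp_force: 0.0
```

```bash
cat >> h.py <<'E'
def jig(p):
    x,y=p[0],p[1]; t=np.radians(15.3); return np.array([x*np.cos(t)+y*np.sin(t)-.4723, -x*np.sin(t)+y*np.cos(t)+.187])
E
cat > look.py <<'E'
from h import *
import sys
np.set_printoptions(precision=4,suppress=True)
o=get_obs();print(o["time"],o["ee_pos"],"jig",jig(o["ee_pos"]),o["tcp_rot"],o["wrist_force"])
for cam in("wrist","side"):
    im,d=camera(cam);cv2.imwrite(f"pics/{sys.argv[1]}{cam}.png",im[:,:,::-1])
    for n in("labelling_jig","jig_home","carton_center"):
        for r in mark_of(n,cam)[:1]: p=w(cam,r["xyz"]);print(cam,n,round(r["score"],2),jig(p),p[2])
    Q=cloud(cam,d,np.ones(d.shape,bool));J=jig(Q.T).T
    for lo,hi in((.106,.116),(.043,.052)):
        k=(Q[:,2]>lo)&(Q[:,2]<hi)&(abs(J[:,0])<.04)&(J[:,1]>-.135)&(J[:,1]<.11)
        if k.sum()>30: print(cam,lo,k.sum(),cv2.minAreaRect(J[k].astype(np.float32)*1000))
E
python3 look.py a
```

```text
4.05 [ 0.5438 -0.2103  0.1946] jig [-0.0032 -0.1593] [-179.4886   -0.387   105.7998] [-0.3751 -0.5099 -1.2016]
wrist labelling_jig 0.82 [ 0.0062 -0.0039] 0.008167090013128656
side labelling_jig 0.77 [ 0.0015 -0.0026] 0.0003882317495113459
side jig_home 0.97 [-0.0018  0.0441] 0.02389509600514631
```

View pics/awrist.png

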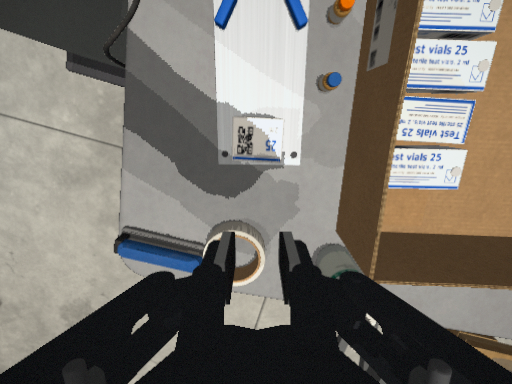

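The carton top is at (258,138), in line with the finger centre at column 259. I'll lower to z≈0.09 and approach slowly.

>>> servo_tool(
  moves=[
    [[0,0,-0.5],[0,0,0.035],30],
    [[0,0,0],[0,0.001,0.035],30],
    [[0,0,0],[0,0,0.03],30],
    [[0,0,0],[0.004,0,0],30],
    [[0,0,0],[0.004,0,0],30],
    [[0,0,0],[0.004,0,0],30],
    [[0,0,0],[0.004,0,0],30],
  ],
)

```text
time: 5.15
ee_pos: [0.5436, -0.1963, 0.1036]
tcp_rot: [179.9, 0.1, 106.2]
wrist_force: [-0.4, 0.0, 0.1]
opening: 0.0254
grasp_force: 0.0
```

```bash
python3 look.py b
```

```text
5.15 [ 0.5436 -0.1963  0.1036] jig [ 0.0002 -0.1458] [179.8546   0.1025 106.1768] [-0.3907  0.0389  0.0644]
wrist labelling_jig 0.72 [ 0.0031 -0.0014] 0.0009643902454824048
wrist carton_center 0.6 [-0.002  -0.0892] 0.0550800095308505
wrist 0.106 4646 ((-2.7431507110595703, -108.13836669921875), (43.22728729248047, 50.05339813232422), 87.69696044921875)
wrist 0.043 41 ((-2.1846256256103516, -86.5873031616211), (0.20673513412475586, 47.04650115966797), 87.75138854980469)
side labelling_jig 0.97 [ 0.0009 -0.0031] 6.835819091686946e-05
side jig_home 0.69 [-0.0003  0.0445] 0.02506751101693647
```

View pics/bside.png

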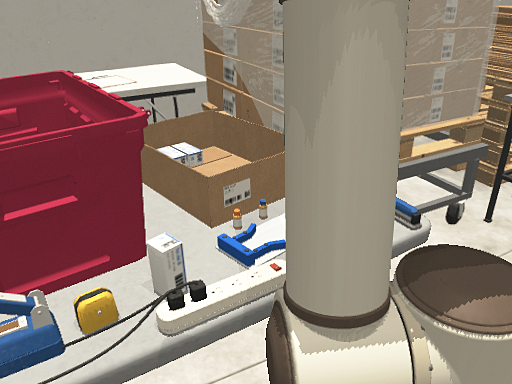

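Wrist depth puts the carton top at jig (-3,-108) mm with the rear face about 5 mm ahead of the fingers. The side view is blocked by the arm. I'll tip slowly now.

>>> servo_tool(
  moves=[
    [[0,0,1],[0,-0.003,0.005],30],
    [[0,0,0.5],[0.003,0,0],30],
    [[0,0,0],[0.004,0,0],30],
    [[0,0,0],[0.004,0,0],30],
    [[0,0,0],[0.004,0,0],30],
    [[0,0,0],[0.004,0,0],30],
    [[0,0,0],[0.004,0,0],30],
  ],
)

```text
time: 6.25
ee_pos: [0.5339, -0.1746, 0.0965]
tcp_rot: [180.0, 0.0, 104.7]
wrist_force: [-0.4, -0.3, 0.3]
opening: 0.0257
grasp_force: 0.0
```

```bash
python3 look.py c
```

```text
6.25 [ 0.5339 -0.1746  0.0965] jig [-0.0034 -0.1223] [179.9951   0.004  104.6783] [-0.3834 -0.3205  0.3031]
wrist labelling_jig 0.91 [-0.0004 -0.0028] 0.0012569117138280822
wrist 0.106 4326 ((-2.0924320220947266, -108.24101257324219), (43.237998962402344, 49.99916076660156), 88.16725158691406)
wrist 0.043 102 ((-1.1349735260009766, -87.02423095703125), (0.5261509418487549, 47.88975143432617), 87.58747100830078)
side labelling_jig 0.74 [0.0013 0.0026] -0.0027485957850028487
side jig_home 0.8 [-0.0025  0.0455] 0.024841277106144838
```

View pics/cwrist.png

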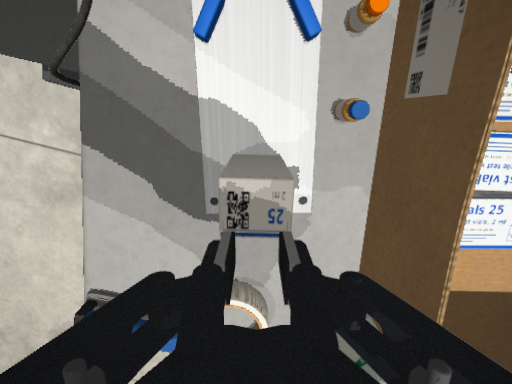

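The fingertips are right at the carton's rear edge, around (258,232), with no contact yet. I'll keep pushing.

>>> servo_tool(
  moves=[
    [[0,0,0],[0.004,0,0],30],
    [[0,0,0],[0.004,0,0],30],
    [[0,0,0],[0.004,0,0],30],
    [[0,0,0],[0.004,0,0],30],
    [[0,0,0],[0.004,0,0],30],
    [[0,0,0],[0.004,0,0],30],
  ],
)

```text
time: 7.25
ee_pos: [0.5278, -0.1514, 0.0964]
tcp_rot: [180.0, 0.0, 104.7]
wrist_force: [-0.4, -0.4, -0.5]
opening: 0.0249
grasp_force: 0.0
```

```bash
python3 look.py d
```

```text
7.25 [ 0.5278 -0.1514  0.0964] jig [-0.0032 -0.0983] [179.9957   0.0019 104.6769] [-0.3568 -0.3962 -0.4846]
wrist labelling_jig 0.69 [ 0.0009 -0.0035] 0.0009315337889111961
wrist jig_home 0.85 [0.003  0.0483] 0.0244908975144482
wrist 0.106 3144 ((-2.036174774169922, -108.77536010742188), (44.53242874145508, 49.77580261230469), 87.55522918701172)
wrist 0.043 144 ((-1.5686511993408203, -87.0176010131836), (0.7545140981674194, 48.601863861083984), 87.95403289794922)
side labelling_jig 0.86 [ 0.0045 -0.0035] -0.0004547276769809267
side jig_home 0.81 [-0.0007  0.0432] 0.022506045158186532
```

View pics/dwrist.png

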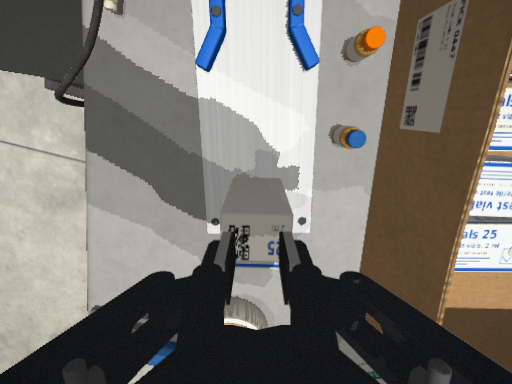

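The carton has not moved: the fingertips, set back while part open, are passing over its top. I'll back off, go lower and push again.

>>> servo_tool(
  moves=[
    [[0,0,0],[-0.03,0,0],30],
    [[0,0,0],[-0.03,0,0],30],
    [[0,0,0],[0,0,0],30],
    [[0,0,0],[0,0,0.011],30],
    [[0,0,0],[0,0,0.011],30],
    [[0,0,0],[0.006,0,0],30],
    [[0,0,0],[0.006,0,0],30],
    [[0,0,0],[0.005,0,0],30],
    [[0,0,0],[0.004,0,0],30],
    [[0,0,0],[0.004,0,0],30],
  ],
)

```text
time: 8.65
ee_pos: [0.5369, -0.1851, 0.0749]
tcp_rot: [180.0, 0.0, 104.7]
wrist_force: [0.0, 0.4, -0.2]
opening: 0.0255
grasp_force: 0.0
```

```bash
python3 look.py e
```

```text
8.65 [ 0.5369 -0.1851  0.0749] jig [-0.0033 -0.1332] [179.9625   0.027  104.697 ] [ 0.037   0.3595 -0.2415]
wrist labelling_jig 0.77 [-0.0009 -0.0055] 0.002409208696904567
wrist 0.106 5844 ((-2.3290557861328125, -108.78482818603516), (43.530094146728516, 50.094234466552734), 87.32837677001953)
wrist 0.043 97 ((-1.5907440185546875, -87.21382141113281), (0.43073770403862, 48.751407623291016), 87.79491424560547)
side labelling_jig 0.65 [ 0.0027 -0.0024] -0.0033619706288835396
side jig_home 0.58 [-0.0018  0.0447] 0.025464600382292948
```

>>> servo_tool(
  moves=[
    [[0,0,0],[0.004,0,0],30],
    [[0,0,0],[0.004,0,0],30],
    [[0,0,0],[0.004,0,0],30],
    [[0,0,0],[0.004,0,0],30],
  ],
)

```text
time: 9.45
ee_pos: [0.5326, -0.1697, 0.0744]
tcp_rot: [180.0, -0.0, 104.7]
wrist_force: [0.0, 0.1, -0.1]
opening: 0.0255
grasp_force: 0.0
```

```bash
python3 look.py f
```

```text
9.45 [ 0.5326 -0.1697  0.0744] jig [-0.0034 -0.1173] [179.9997  -0.0003 104.677 ] [ 0.0363  0.0805 -0.0885]
wrist labelling_jig 0.56 [ 0.0002 -0.0035] 0.0005349097933743738
wrist 0.106 4634 ((-2.1093883514404297, -108.68443298339844), (44.12227249145508, 49.97366714477539), 87.86510467529297)
wrist 0.043 146 ((-1.1285362243652344, -87.0503158569336), (0.8400436043739319, 48.99098587036133), 87.62287139892578)
side labelling_jig 0.88 [-0.0001 -0.0033] -0.002666210522636153
side jig_home 0.65 [-0.0012  0.0453] 0.02600893721465003
```

View pics/fwrist.png

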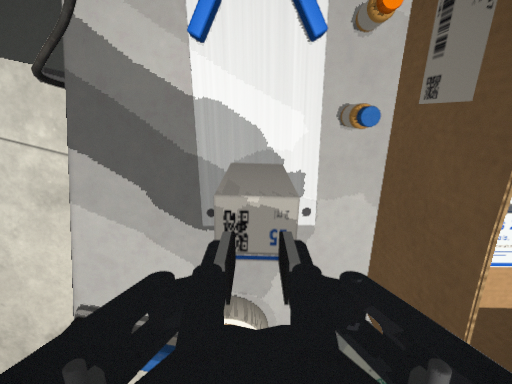

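```bash
python3 - <<'E'
from h import *
np.set_printoptions(precision=4,suppress=True)
o=get_obs();im,d=camera("wrist")
for v in(228,234,237,240,246,255,265,280):
  for u in(222,228,232,258,288):
    m=np.zeros(d.shape,bool);m[v,u]=1;P=cloud("wrist",d,m)
    if len(P): print(v,u,im[v,u],d[v,u],jig(P[0]),P[0][2])
E
```

```text
228 222 [136 131 124] 0.15879977 [-0.0219 -0.1073] 0.11112238534049061
228 228 [100  95  91] 0.15811938 [-0.0183 -0.1071] 0.11175100458835331
228 232 [96 92 88] 0.1593568 [-0.016  -0.1076] 0.11061409036590442
228 258 [135 132 124] 0.1593378 [-0.0005 -0.1078] 0.11064185921054863
228 288 [135 131 123] 0.15930787 [ 0.0173 -0.108 ] 0.11067983489345999
234 222 [94 93 90] 0.1456931 [-0.0202 -0.1051] 0.12413822448927539
234 228 [86 85 83] 0.14649758 [-0.017  -0.1055] 0.12340567647086079
234 232 [18 21 20] 0.14651003 [-0.0148 -0.1055] 0.12339587506440919
234 258 [134 132 123] 0.1598623 [-0.0006 -0.1114] 0.11120810151789862
234 288 [86 86 83] 0.14680614 [ 0.0159 -0.106 ] 0.12314440383915529
237 222 [84 84 82] 0.14307909 [-0.0199 -0.1055] 0.12699556129019138
237 228 [84 84 81] 0.14268208 [-0.0166 -0.1054] 0.12735935429766948
237 232 [23 21 20] 0.141683 [-0.0144 -0.1049] 0.1282703557172606
237 258 [136 132 124] 0.1615067 [-0.0006 -0.1139] 0.11023565311871164
237 288 [82 83 81] 0.14356188 [ 0.0155 -0.1061] 0.12657861685473287
240 222 [84 85 83] 0.1418167 [-0.0197 -0.1065] 0.12860972953392913
240
[... 936 characters left out ...]
19234535165215
265 222 [91 88 88] 0.11952102 [-0.0168 -0.107 ] 0.1520964160973189
265 228 [18 19 21] 0.119874716 [-0.0142 -0.1073] 0.1517874709329372
265 232 [16 17 20] 0.13901323 [-0.0143 -0.1176] 0.13495274262153278
265 258 [159 155 152] 0.2914394 [-0.0008 -0.2005] 0.000883320316124821
265 288 [23 24 25] 0.119458556 [ 0.0126 -0.1073] 0.1521702438368507
280 222 [23 24 26] 0.1138112 [-0.0161 -0.11  ] 0.15898197784155776
280 228 [19 21 23] 0.121433176 [-0.0144 -0.1146] 0.15240377677830974
280 232 [15 12 18] 0.13987887 [-0.0144 -0.1256] 0.13648048433959886
280 258 [161 160 155] 0.29666585 [-0.0009 -0.2192] 0.001141612059164606
280 288 [23 24 26] 0.12237342 [ 0.0129 -0.1154] 0.15160904866321487
```

The finger fronts show at z≈0.12, well above the reported TCP, so the tips really are above the carton. I'll back off, shut the fingers and measure the tips again.

>>> servo_tool(
  moves=[
    [[0,0,0],[-0.025,0,0],0],
    [[0,0,0],[-0.025,0,0],0],
    [[0,0,0],[0,0,0],0],
    [[0,0,0],[0,0,0],0],
    [[0,0,0],[0,0,0],0],
  ],
)

```text
time: 10.4
ee_pos: [0.5451, -0.2181, 0.0743]
tcp_rot: [-180.0, -0.0, 104.7]
wrist_force: [-0.0, 0.3, -0.3]
opening: -0.0
grasp_force: 0.0
```

```bash
cat > tip.py <<'E'
from h import *
np.set_printoptions(precision=4,suppress=True)
o=get_obs();im,d=camera("wrist");print(o["time"],o["ee_pos"],jig(o["ee_pos"]),o["opening"],o["wrist_force"])
m=np.zeros(d.shape,bool);m[180:330,200:320]=1;m&=d>0
P=cloud("wrist",d,m);J=jig(P.T).T-jig(o["ee_pos"]);dz=P[:,2]-o["ee_pos"][2]
k=(abs(J[:,0])<.06)&(abs(J[:,1])<.018)
for a in np.arange(-.04,.1,.005):
    s=k&(dz>=a)&(dz<a+.005)
    if s.sum(): print(round(a,3),s.sum(),J[s].min(0),J[s].max(0))
cv2.imwrite("pics/tip.png",im[:,:,::-1])
E
python3 tip.py
```

```text
10.4 [ 0.5451 -0.2181  0.0743] [-0.004  -0.1672] -3.646973339879171e-05 [-0.0473  0.294  -0.3389]
0.04 17 [-0.0038  0.0114] [0.0086 0.0121]
0.045 138 [-0.0103  0.0073] [0.015  0.0127]
0.05 226 [-0.0112  0.007 ] [0.0154 0.0127]
0.055 238 [-0.0115  0.0068] [0.0155 0.0128]
0.06 269 [-0.0115  0.0069] [0.0156 0.0129]
0.065 289 [-0.0116  0.0069] [0.0156 0.0126]
0.07 196 [-0.0114  0.0069] [0.0157 0.0125]
0.075 501 [-0.009  -0.0112] [0.0124 0.013 ]
0.08 341 [-0.0191 -0.008 ] [0.0232 0.0147]
0.085 1043 [-0.0214 -0.0115] [0.0279 0.0151]
0.09 958 [-0.0204 -0.0106] [0.027  0.0145]
0.095 930 [-0.0201 -0.007 ] [0.0267 0.0139]
0.1 109 [-0.0134  0.0022] [0.0177 0.0174]
```

View pics/tip.png

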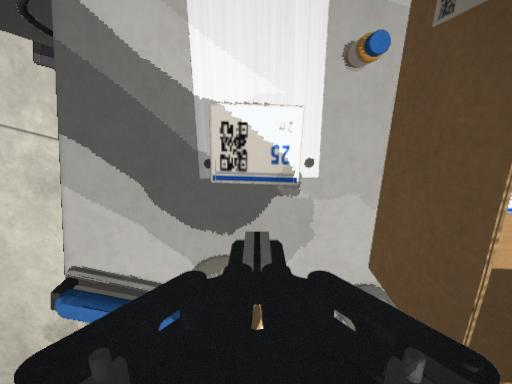

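Even shut, the finger ends sit about 43 mm behind the reported TCP, with the front faces 12 mm ahead of it and 26 mm wide. I'll allow for that: tips at z≈0.088 means TCP at 0.045, and contact at jig y≈-0.143.

>>> servo_tool(
  moves=[
    [[0,0,0],[0,0,0.015],0],
    [[0,0,0],[0,0,0.014],0],
    [[0,0,0],[0.009,0,0],0],
    [[0,0,0],[0.009,0,0],0],
    [[0,0,0],[0.004,0,0],0],
    [[0,0,0],[0.004,0,0],0],
    [[0,0,0],[0.004,0,0],0],
    [[0,0,0],[0.004,0,0],0],
  ],
)

```text
time: 11.25
ee_pos: [0.5369, -0.1854, 0.0458]
tcp_rot: [180.0, 0.0, 104.7]
wrist_force: [0.1, -0.4, 0.2]
opening: 0.0004
grasp_force: 0.1
```

```bash
python3 look.py g
```

```text
11.25 [ 0.5369 -0.1854  0.0458] jig [-0.0034 -0.1335] [179.9685   0.0241 104.6696] [ 0.0647 -0.4429  0.1582]
wrist labelling_jig 0.75 [-0.0006 -0.0035] -0.0008930020849326373
wrist 0.106 10324 ((-1.9345207214355469, -101.67105102539062), (51.08910369873047, 50.26945495605469), 88.23949432373047)
wrist 0.043 34 ((-0.08640480041503906, -82.57901000976562), (0.8912125825881958, 44.8603515625), 87.55343627929688)
side labelling_jig 0.78 [-0.0003 -0.0023] -0.00011037284899667347
side jig_home 0.75 [-0.0033  0.0472] 0.025387312355397238
```

It is tipping: the top has moved 7 mm and mid-height about 4. I'll carry on.

>>> servo_tool(
  moves=[
    [[0,0,0],[0.004,0,0],0],
    [[0,0,0],[0.004,0,0],0],
    [[0,0,0],[0.004,0,0],0],
    [[0,0,0],[0.004,0,0],0],
    [[0,0,0],[0.004,0,0],0],
    [[0,0,0],[0.004,0,0],0],
    [[0,0,0],[0.004,0,0],0],
    [[0,0,0],[0.004,0,0],0],
    [[0,0,0],[0,0,0],0],
    [[0,0,0],[0,0,0],0],
    [[0,0,0],[0,0,0],0],
  ],
)

```text
time: 12.75
ee_pos: [0.5287, -0.1548, 0.0454]
tcp_rot: [180.0, 0.0, 104.7]
wrist_force: [1.3, 0.2, 0.1]
opening: 0.0
grasp_force: 0.0
```

```bash
python3 look.py i
```

```text
12.75 [ 0.5287 -0.1548  0.0454] jig [-0.0032 -0.1018] [179.9958   0.0048 104.6648] [1.2765 0.2203 0.1409]
wrist jig_home 0.62 [0.0908 0.0318] 0.023191615392710852
wrist carton_center 0.87 [-0.0037 -0.0294] 0.02713220119099919
wrist 0.106 566 ((-1.2744426727294922, -91.95068359375), (6.428178787231445, 27.22344207763672), 89.96551513671875)
wrist 0.043 12878 ((0.9130916595458984, -32.712921142578125), (106.54020690917969, 50.23018264770508), 87.79579162597656)
side labelling_jig 0.73 [0.0031 0.0009] -0.0035583491483089018
side jig_home 0.75 [-0.0021  0.0444] 0.02443250275411389
side carton_center 0.62 [ 0.0032 -0.0312] 0.02620636861815715
side 0.043 343 ((-0.25017547607421875, -20.615299224853516), (85.0858383178711, 53.43689727783203), 87.32389068603516)
```

View pics/iwrist.png

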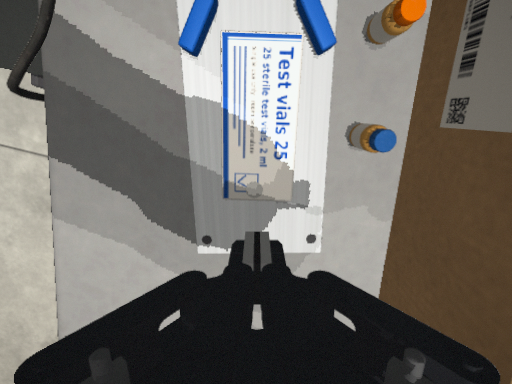

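The carton lies flat at jig (1,-33) mm, about 2.2° off. I'll back off, open a little for a two-point push that squares it up, and lower behind its rear end.

>>> servo_tool(
  moves=[
    [[0,0,-0.6],[-0.025,0.002,0],30],
    [[0,0,0],[0,0,0],30],
    [[0,0,0],[0,0,0.02],30],
    [[0,0,0],[0,0,0.02],30],
    [[0,0,0],[0,0,0.015],30],
    [[0,0,0],[0,0,0],30],
  ],
)

```text
time: 13.75
ee_pos: [0.5353, -0.1776, -0.0119]
tcp_rot: [-179.8, -0.1, 105.3]
wrist_force: [-0.1, 0.7, 0.7]
opening: 0.0256
grasp_force: 0.0
```

```bash
python3 tip.py
```

```text
13.75 [ 0.5353 -0.1776 -0.0119] [-0.0028 -0.1256] 0.025640474244855726 [-0.1471  0.7329  0.7303]
0.015 4943 [-0.0368 -0.018 ] [0.0461 0.018 ]
0.04 23 [-0.0103 -0.0097] [0.0155 0.0106]
0.045 144 [-0.0226 -0.0092] [0.0268 0.0121]
0.05 244 [-0.0234 -0.011 ] [0.0288 0.0123]
0.055 296 [-0.0236 -0.0115] [0.029  0.0123]
0.06 318 [-0.0237 -0.0109] [0.0293 0.0118]
0.065 347 [-0.0236 -0.0113] [0.0289 0.0119]
0.07 326 [-0.0237 -0.011 ] [0.0289 0.0118]
0.075 569 [-0.0167 -0.0112] [0.022  0.0119]
0.08 294 [-0.0219 -0.0087] [0.029  0.0136]
0.085 507 [-0.0211 -0.008 ] [0.0291 0.0143]
0.09 389 [-0.0198 -0.0085] [0.0279 0.014 ]
0.095 407 [-0.0191 -0.007 ] [0.0268 0.0132]
0.1 57 [-0.0181  0.0087] [0.0259 0.013 ]
```

>>> servo_tool(
  moves=[
    [[0,0,0],[0,0,0.011],30],
    [[0,0,0],[0.01,0,0],30],
    [[0,0,0],[0.01,0,0],30],
    [[0,0,0],[0.005,0,0],30],
    [[0,0,0],[0.005,0,0],30],
    [[0,0,0],[0.005,0,0],30],
    [[0,0,0],[0.005,0,0],30],
    [[0,0,0],[0.005,0,0],30],
    [[0,0,0],[0.005,0,0],30],
    [[0,0,0],[0.005,0,0],30],
    [[0,0,0],[0,0,0],30],
  ],
)

```text
time: 14.9
ee_pos: [0.5221, -0.1247, -0.0207]
tcp_rot: [-180.0, -0.0, 105.3]
wrist_force: [-0.0, -0.0, -0.0]
opening: 0.0256
grasp_force: 0.0
```

```bash
python3 look.py j
```

```text
14.9 [ 0.5221 -0.1247 -0.0207] jig [-0.0016 -0.071 ] [-179.987    -0.0224  105.2995] [-0.032  -0.0079 -0.0413]
wrist labelling_jig 0.7 [-0.0052 -0.0024] 0.028051665690905753
wrist jig_home 0.33 [0.0909 0.0319] 0.022998681075087575
wrist carton_center 0.75 [-0.0059 -0.0035] 0.027261886236001964
wrist 0.106 5302 ((0.37624359130859375, -56.216583251953125), (62.431209564208984, 12.649147987365723), 0.018324360251426697)
wrist 0.043 30310 ((-0.6048660278320312, -18.762737274169922), (53.05520248413086, 125.46631622314453), 1.0224090814590454)
side labelling_jig 0.73 [-0.0014  0.0001] 0.0001274577794171742
side jig_home 0.69 [-0.0017  0.0463] 0.023957268128954712
side carton_center 0.57 [-0.0013 -0.0056] 0.02530811106535072
side 0.043 528 ((-3.9722766876220703, -8.241592407226562), (52.40544509887695, 114.96768188476562), 2.5816376209259033)
```

>>> servo_tool(
  moves=[
    [[0,0,0],[0.005,0,0],30],
    [[0,0,0],[0.005,0,0],30],
    [[0,0,0],[0.005,0,0],30],
    [[0,0,0],[0.005,0,0],30],
    [[0,0,0],[0.005,0,0],30],
    [[0,0,0],[0.005,0,0],30],
    [[0,0,0],[0.005,0,0],30],
    [[0,0,0],[0.005,0,0],30],
    [[0,0,0],[0.005,0,0],30],
    [[0,0,0],[0,0,0],30],
  ],
)

```text
time: 16.3
ee_pos: [0.5104, -0.0813, -0.0206]
tcp_rot: [180.0, -0.0, 105.3]
wrist_force: [-0.8, -0.5, -0.0]
opening: 0.0256
grasp_force: 0.0
```

```bash
python3 look.py k
```

```text
16.3 [ 0.5104 -0.0813 -0.0206] jig [-0.0014 -0.0261] [179.9992  -0.0123 105.2999] [-0.7514 -0.5049 -0.0457]
wrist 0.106 5304 ((0.5329341888427734, -11.356890678405762), (62.105045318603516, 12.821578979492188), 0.04578401893377304)
wrist 0.043 30278 ((-0.09981346130371094, 25.513397216796875), (53.212554931640625, 126.89778137207031), 0.3381461501121521)
side labelling_jig 0.67 [ 0.0054 -0.0028] 0.0007172426694371305
side jig_home 0.65 [-0.0018  0.0442] 0.025818989926812023
side carton_center 0.89 [-0.0029  0.0413] 0.02722269596256834
side 0.106 85 ((-6.165849685668945, -12.21312141418457), (66.01995849609375, 23.32672691345215), 16.382869720458984)
side 0.043 714 ((-3.8185348510742188, 28.851261138916016), (54.68989944458008, 129.47091674804688), 2.0476856231689453)
```

View pics/kwrist.png

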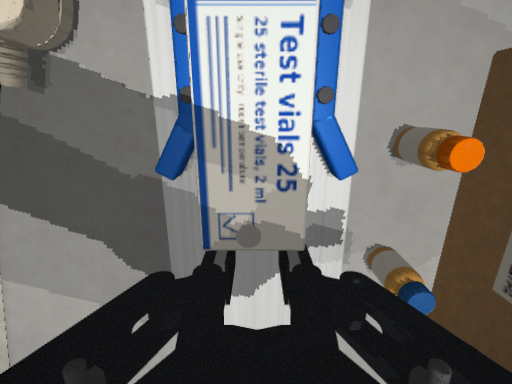

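The carton is straight between the rails, with its rear edge at row 248 and about 12 mm left to go. I'll creep until the stop pushes back.

>>> servo_tool(
  moves=[
    [[0,0,0],[0.003,0,0],30],
    [[0,0,0],[0.003,0,0],30],
    [[0,0,0],[0.003,0,0],30],
    [[0,0,0],[0,0,0],30],
  ],
)

```text
time: 17.1
ee_pos: [0.508, -0.0728, -0.0206]
tcp_rot: [-180.0, -0.0, 105.3]
wrist_force: [-0.1, -0.0, -1.2]
opening: 0.0258
grasp_force: 0.0
```

>>> servo_tool(
  moves=[
    [[0,0,0],[0.002,0,0],30],
    [[0,0,0],[0,0,0],30],
  ],
)

```text
time: 17.3
ee_pos: [0.5076, -0.0711, -0.0206]
tcp_rot: [180.0, -0.0, 105.3]
wrist_force: [0.4, -0.2, 0.1]
opening: 0.0257
grasp_force: 0.0
```

>>> servo_tool(
  moves=[
    [[0,0,0],[0.001,0,0],30],
    [[0,0,0],[0,0,0],30],
  ],
)

```text
time: 17.5
ee_pos: [0.5075, -0.0705, -0.0205]
tcp_rot: [180.0, 0.0, 105.3]
wrist_force: [-0.5, -2.2, -0.1]
opening: 0.0254
grasp_force: 1.0
```

>>> servo_tool(
  moves=[
    [[0,0,0],[0.001,0,0],30],
    [[0,0,0],[0,0,0],30],
  ],
)

```text
time: 17.7
ee_pos: [0.5075, -0.0706, -0.0204]
tcp_rot: [180.0, 0.2, 105.2]
wrist_force: [1.1, -7.7, 0.2]
opening: 0.0256
grasp_force: 3.9
```

>>> servo_tool(
  moves=[
    [[0,0,0],[0.001,0,0],30],
    [[0,0,0],[0,0,0],30],
  ],
)

```text
time: 17.9
ee_pos: [0.5075, -0.0706, -0.0201]
tcp_rot: [180.0, 0.3, 105.2]
wrist_force: [1.5, -13.3, 0.3]
opening: 0.0257
grasp_force: 6.6
```

The carton is firm against the stop: 13 N with no further motion. I'll back off, rise and check.

>>> servo_tool(
  moves=[
    [[0,0,0],[-0.01,0,0],30],
    [[0,0,0],[-0.02,0,0],30],
    [[0,0,0],[-0.02,0,0],30],
    [[0,0,0],[0,0,-0.04],30],
    [[0,0,0],[0,0,-0.04],30],
    [[0,0,0],[0,0,-0.04],30],
    [[0,0,0],[0,0,-0.04],30],
    [[0,0,0],[0,0,0],30],
    [[0,0,0],[0,0,0],30],
  ],
)

```text
time: 18.8
ee_pos: [0.5206, -0.1168, 0.14]
tcp_rot: [179.9, 0.0, 105.3]
wrist_force: [-0.4, 0.4, -0.4]
opening: 0.0259
grasp_force: 0.0
```

```bash
python3 look.py l; python3 - <<'E'
from h import *
im,d=camera("wrist");P=cloud("wrist",d,im[:,:,2]>im[:,:,0].astype(int)+50);J=jig(P.T).T
s=(P[:,2]>.031)&(P[:,2]<.037)&(abs(J[:,0])<.06)&(J[:,1]>.08)&(J[:,1]<.15)
print("stop",cv2.minAreaRect(J[s].astype(np.float32)*1000))
E
```

```text
18.8 [ 0.5206 -0.1168  0.14  ] jig [-0.001 -0.063] [179.9103   0.0106 105.2707] [-0.4008  0.4478 -0.432 ]
wrist labelling_jig 0.94 [-0.0005 -0.0031] -0.001525050242611342
wrist carton_center 0.63 [-0.0088  0.0539] 0.026342266931967787
wrist 0.043 6536 ((-2.9593048095703125, 50.78523635864258), (106.014892578125, 50.0204963684082), 89.9383316040039)
side labelling_jig 0.88 [-0.002  -0.0012] 0.0012324770253640848
side jig_home 0.83 [-0.0012  0.0459] 0.02431382482911911
side carton_center 0.69 [-0.0002  0.0499] 0.027479203871935677
side 0.043 663 ((-3.9428958892822266, 50.18445587158203), (52.94850158691406, 108.57434844970703), 0.2815725803375244)
stop ((0.6969795227050781, 106.9225082397461), (98.60382843017578, 9.845197677612305), 0.021927274763584137)
```

```bash
python3 -c "
from workcell import *
print(job_done())"
```

```text
the job is handed in; nothing more can be done
None
```

The carton is tipped flat and pushed between the rails until it is flush against the blue stop (13 N of push with no further motion). My last measurement put it square to the jig, about 1 mm from home along it and 3–4 mm off centre. I never approached the bystanders but did not re-measure them at the end, and `job_done()` returned no verdict. The finger ends sit about 43 mm behind the reported TCP, and I allowed for that after two early pushes passed over the carton.

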